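Pry the retaining clip off the roller spindle with the hooked pick

TASK

So that the guide roller can be serviced, take the hooked pick out of its wooden block, catch the raised loop of the wire retaining clip with the hook and pull until the clip springs right off the shaft, without letting it fly out of the round tray. Feel your way in gently (the pick may press the spindle and roller with less than 12 N and the clip with less than 20 N, and nothing but the pick touches them); how far the pick's shank sticks out is not known beforehand. Then stand the pick back upright in its block, fully seated, with the clip left in the tray or on the roller and all else on the bench left alone.

Things in the scene. Friction and masses are not known exactly. Their poses are not given: they have to be found in the camera images.
- spindle: Fixed spindle: a round aluminium catch tray (160 mm across, rim 14 mm high) with, in its middle, an upright steel shaft carrying a white plastic guide roller. Origin on the shaft's axis at the tray's underside, on the bench; z up.
- spindle_shaft (a point): Point on the shaft's axis half-way up its groove, 59 mm above the bench; axes as the spindle's. The groove (13 mm across) reaches from 56 to 62 mm above the bench; above it the shaft's rigid head, 18 mm across, reaches from 62 to 70 mm.
- roller_face (a point): Point on the shaft's axis, level with the roller's flat top face, 56 mm above the bench. The roller is 84 mm across. It rides on a spring under it (about 2 N to start it down, then 2.5 N/mm) and stops hard after 1.5 mm. The clip lies on this face.
- clip_centre (a point): Retaining clip bent from 4 mm dark steel wire, about 35 x 26 mm, lying flat on the roller, its two sprung arms gripping the shaft in the groove. This point is the centre of the gripped circle (on the shaft's axis while fitted), 2 mm above the clip's underside. The clip's -x axis points from the shaft to the raised loop.
- clip_mouth (a point): Middle of the clip's open mouth, 8.5 mm from clip_centre along the clip's +x. The clip comes off only by being pulled along its own -x: about 5 to 15 N spreads the arms, they snap past the shaft's widest part after 6 mm or so, and the clip is wholly clear of the shaft when clip_centre is 15 mm from the shaft's axis.
- clip_loop (a point): Middle of the clip's raised loop, 22.5 mm from clip_centre along the clip's -x: a straight 3 mm bar along the clip's y on two uprights 22 mm apart (middles). The bar's middle is 5.2 mm above the roller's face, with 3.7 mm free under it. Between bar and shaft head is a window 12 mm long (clip's x) and 19 mm wide (y).
- pick_handle (a point): Hooked pick standing upright in its block. This point is the middle of its black square handle (20 x 20 mm, 42 mm high, gripped from above across either pair of flats, which face the pick's x and y), on the pick's upright axis. The pick weighs about 60 g.
- pick_flange (a point): Centre of the underside of the pick's square flange (28 x 28 x 4 mm), 25 mm below pick_handle, on its axis. From it a 5 mm steel shank goes straight down, clamped at a length that differs each time and is not measured: its end is 21 to 51 mm below this point. At that end a toe 3 mm thick reaches 6 mm from the axis along the pick's -x (hook 8.5 mm long in all).
- stand_hole (a point): Centre of the mouth of the square hole (18 mm wide, 59 mm deep, sides along the axes of this point) in the top of the fixed wooden pick block (70 x 70 x 64 mm), 64 mm above the bench. Seated, the pick's flange lies flat on the block's top with its shank in the hole, its axis up to 5 mm from the middle at the start.
- esd_brush: Bystander: black brush, 150 mm long, lying between the block and the tray.
- banana_plug: Bystander: small black banana plug, 49 mm long.
- screwdriver: Bystander: yellow screwdriver, 165 mm, lying at the front edge of the bench.
- marker: Bystander: marker pen, 135 mm, lying at the front edge of the bench.
- side_cutters: Bystander: blue-handled side cutters, 115 mm, behind the work.
- multimeter: Bystander: orange multimeter, 139 x 67 mm, behind the work.

How it is judged:
By the outcome, as a careful person would: the job done as asked, in the order asked, and still so for the second after the job is handed in, with the robot touching nothing.
It also fails if it takes over 58 s, if anything falls off the work surface, if the arm or the gripper's body presses on something with over 40 N, if the wrist force passes 120 N, or if a joint passes its speed limit or range.

ROBOT

A 6-joint arm with a two-finger parallel gripper is mounted at the origin on a cart in front of the work surface, level with it; the furniture and walls round the work are solid. World frame = base frame: x ahead of the robot, y to its left, z up, the work surface at z = 0. Lengths are in m, angles in rad, forces in N, time in s.
With the tool pointing down it reaches from about 0.35 to 0.85 m from the base axis. Payload 8.1 kg.
Tool frame: the origin (TCP) lies midway between the tips of the shut fingers; the grasp point (between the pads) lies 19 mm behind it; z points along the fingers, y is the line along which they close (so a half turn about z gives the same grasp; the last joint's range is limited). The gripper opens to 93 mm and grips with 3 to 60 N. Pads are 15 mm wide; open, the fingers measure 128 mm over their backs; the gripper's body (75 mm by 188 mm) begins 65 mm behind the grasp point.
Start: joints at [-1.283, 0.13, 1.488, -0, 1.523, -0.085], TCP at [0.219, -0.559, 0.219] pointing down, gripper open.
Joint ranges: [-2.96, 2.96], [-0.89, 2.26], [0.02, 2.5], [-1.34, 4.48], [0, 2.73], [-2.66, 2.66]. Speed limits (rad/s): [2.39, 2.39, 2.79, 3.14, 3.14, 3.14].

INTERFACE

Orientations are given as a unit quaternion [x, y, z, w].
In Python, from cell import status, read_camera, camera_info, robot, finder gives the robot as it stands.
- The arm moves only by the tool jog_arm, never from a script. Its argument "deltas" is a list of rows, each an object of numbers: "dx", "dy", "dz": the shift along the world's x, y, z in mm; "wx", "wy", "wz": the turn, a rotation vector about the world's x, y, z in rad; "fingers": the closure, from 0 (fully open) to 1 (shut). A call has 1 to 12 rows; each row shifts and turns the commanded pose from where the row before left it; what a row does not reach is not made up. A row lasts 1/12 s, in which the tool goes at most 41.7 mm and 7.16 degrees, less where a joint would pass 70% of its speed; a pose out of reach is approached as far as the arm can. A call with a gripper value outside its range is refused whole. The fingers move at their own pace and stop on an object; "force" is the grip in N (left out, the last holds). Time passes only in rows, so rows that do not move let the fingers close. It gives the time, the measured TCP pose, the force, the opening and the grip force at its end, in the units of the state.
- status.get_obs(): the state, without advancing time (a new reading comes with each control period).
- read_camera(name): name is "scene" or "top" or "wrist"; returns the picture (384x512x3 uint8, red, green, blue); there is no depth.
- camera_info(name): a dict with "fx", "fy", "cx", "cy" (pixels), "eye" and "attitude" of the camera in the world. Camera axes: x right, y down, z forward; pixel columns grow to the right and rows downward; lengths in m; the calibration is good to about 2 mm. The wrist camera is an equidistant fisheye: a pixel r from the principal point sees the ray r / f radians off the axis. A picture is of the moment at which its call begins: read the wrist's pose just before it. camera_info takes no time and is no camera call; for the wrist camera it gives the pose at the moment of the call.
- robot.close_job(): hands the job in; it is judged then, once.
Trained networks look in the newest picture that a camera, given by its name, has taken for a name from the list of things; names that differ only in an ending like _2 or _b are one class to them, and where a whole thing is asked for, a point or a joint stands for the part that bears it (a point fixed in the world has none). Each returns a list of dicts, best first, with "conf" (0 to 1); they miss things now and then, are a little off and sometimes report something else, mostly with a low value. They report only what shows in the picture. A call takes as long as a camera call.
- finder.look_for(query, camera): "uv" ([column, row] in pixels, amid what is visible of it).
- finder.cut_out(query, camera): "mask" (384x512 bool, what is visible of it) and "uv" ([column, row] in pixels, amid what is visible of it).
The state is a dict: "clock": time; "joint_positions": joint angles; "qvel": joint speeds; "effort": joint torques, N m; "position": TCP position; "orientation": TCP orientation; "ft_force": force on the tool from outside, world axes, zero at the start; "ft_torque": the same for the moment, N m; "grip_width": finger opening in m; "grasp_force": force on a finger pad.
Only numpy, scipy, OpenCV 4.12 (cv2) and the standard library are available. Lean on these libraries where they do the work, as an engineer would, in place of code of your own. Each camera call takes 0.05 s, during which the arm holds its last target. There are 200 camera calls.

## Working session

There is one attempt and no reset: what is moved stays moved. The work goes in short steps, Python scripts to look and compute and a tool call to move; the robot and the scene stay as the last step left them, time stands still between calls to the robot, and variables do not carry over. Pictures are saved under pics/ and viewed, at most 10 in all, crops included, and the job is handed in when it is done.

Besides the shell and the picture viewer there is one more tool, called after "Request:" in YAML: its name, and indented under it one key for each argument. jog_arm: Moves the arm, as the interface text tells. Its arguments: {"type":"object","properties":{"deltas":{"type":"array","items":{"type":"object","properties":{"dx":{"type":"number"},"dy":{"type":"number"},"dz":{"type":"number"},"wx":{"type":"number"},"wy":{"type":"number"},"wz":{"type":"number"},"fingers":{"type":"number"}}}},"force":{"type":"number"}},"required":["deltas"]}

```bash
mkdir -p pics; cat > h.py <<'E'
import numpy as np, cv2
from scipy.spatial.transform import Rotation as R
from cell import status, read_camera, camera_info, robot, finder
def ray(info,uv,fish=False):
    a=info['attitude']; a=np.array(a); M=a if a.shape==(3,3) else R.from_quat(a).as_matrix()
    x=(uv[0]-info['cx'])/info['fx']; y=(uv[1]-info['cy'])/info['fy']
    if fish:
        r=np.hypot(x,y); s=np.sin(r)/r if r>1e-9 else 1; d=np.array([x*s,y*s,np.cos(r)])
    else: d=np.array([x,y,1.])
    return np.array(info['eye']),M@d
def at_z(info,uv,z,fish=False):
    e,d=ray(info,uv,fish); return e+d*(z-e[2])/d[2]
def proj(info,p,fish=False):
    a=np.array(info['attitude']); M=a if a.shape==(3,3) else R.from_quat(a).as_matrix()
    c=M.T@(np.array(p)-np.array(info['eye']))
    if fish:
        h=np.hypot(c[0],c[1]); t=np.arctan2(h,c[2]); c=np.array([c[0]/h*t,c[1]/h*t,1])
    return np.array([info['cx']+info['fx']*c[0]/c[2],info['cy']+info['fy']*c[1]/c[2]])
E
python3 - <<'E'
from h import *
for n in ('scene','top'):
    im=read_camera(n); cv2.imwrite(f'pics/{n}0.png',im[...,::-1]); i=camera_info(n); print(n,i)
    zs=dict(spindle=0,spindle_shaft=.07,roller_face=.056,clip_centre=.058,clip_loop=.061,clip_mouth=.058,pick_handle=.093,stand_hole=.064,pick_flange=.064)
    for q,z in zs.items():
        for d in finder.look_for(q,n)[:2]: print(q,np.round(d['uv'],1),round(d['conf'],2),np.round(at_z(i,d['uv'],z),4))
print(status.get_obs())
E
```

```text
scene {'fx': 370.90131302019097, 'fy': 370.90131302019097, 'cx': 247.14094000337877, 'cy': 195.12654090145486, 'eye': array([0.22851164, 0.59315065, 0.61445474]), 'attitude': array([-0.20192547,  0.87682614, -0.4222434 ,  0.11005697])}
spindle [233.  164.3] 0.63 [ 0.6943 -0.213   0.    ]
spindle [274.7 187.6] 0.62 [ 0.5356 -0.1591  0.    ]
spindle_shaft [275.4 182.7] 0.87 [ 0.507  -0.0926  0.07  ]
spindle_shaft [237.8 242.2] 0.51 [0.496  0.1281 0.07  ]
roller_face [278.  184.1] 0.73 [ 0.5059 -0.1075  0.056 ]
pick_handle [236.6 240.6] 0.83 [0.4889 0.1449 0.093 ]
stand_hole [235.6 260.8] 0.63 [0.4793 0.1698 0.064 ]
stand_hole [331.  219.9] 0.31 [ 0.3456 -0.0247  0.064 ]
pick_flange [234.7 240.7] 0.8 [0.5068 0.1219 0.064 ]
top {'fx': 360.3374577949875, 'fy': 360.3374577949875, 'cx': 257.57254284199075, 'cy': 195.70773064097884, 'eye': array([0.34807665, 0.00855937, 0.91205328]), 'attitude': array([ 0.70371629, -0.70330175,  0.07283765, -0.069604  ])}
spindle [322.6 193.9] 0.87 [ 0.5396 -0.1639  0.    ]
spindle_shaft [324.9 193.7] 0.62 [ 0.5254 -0.1562  0.07  ]
roller_face [321.3 192. ] 
[... 254 characters left out ...]
ck': 1.0, 'joint_positions': array([-1.28339516e+00,  1.30371768e-01,  1.48817107e+00,  4.06222427e-06,
        1.52296648e+00, -8.53890523e-02]), 'qvel': array([-0.00051571,  0.00127505,  0.00033973,  0.00088003,  0.00161823,
        0.00075794]), 'effort': array([ 1.19777418e-03, -5.59776700e+01, -4.92065334e+01,  7.69264949e-02,
        2.26729887e-02, -4.14323620e-05]), 'position': array([ 0.21856707, -0.55880976,  0.21866801]), 'orientation': array([9.82678685e-01, 1.85317564e-01, 6.22003573e-06, 4.12512032e-05]), 'ft_force': array([ 0.0652838 , -0.33653187,  0.21808634]), 'ft_torque': array([-0.02509799, -0.04239083,  0.02743236]), 'grasp_force': 0.0, 'grip_width': 0.09266586676371606}
```

```bash
python3 -c "
import cv2,numpy as np
a=cv2.imread('pics/top0.png');cv2.imwrite('pics/t.png',cv2.resize(a,(800,600),interpolation=2))"
```

```text
(no output)
```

View pics/t.png

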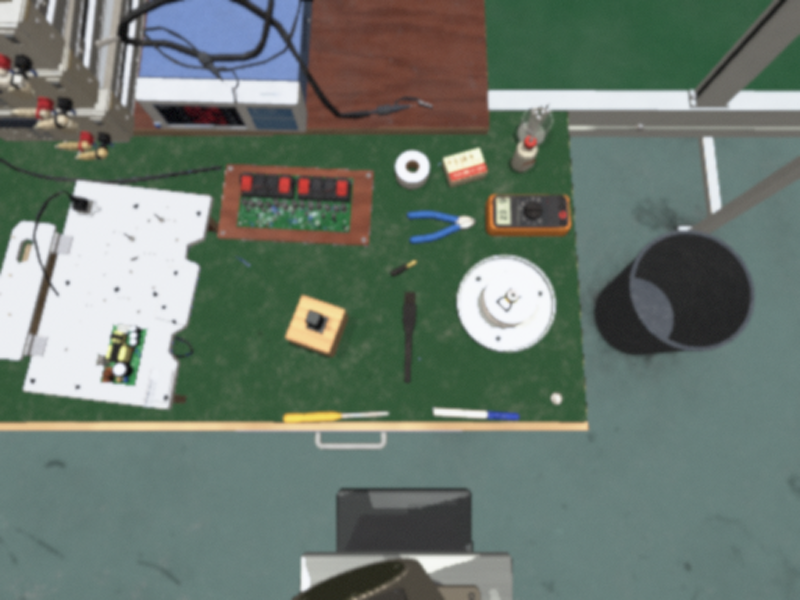

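View pics/scene0.png

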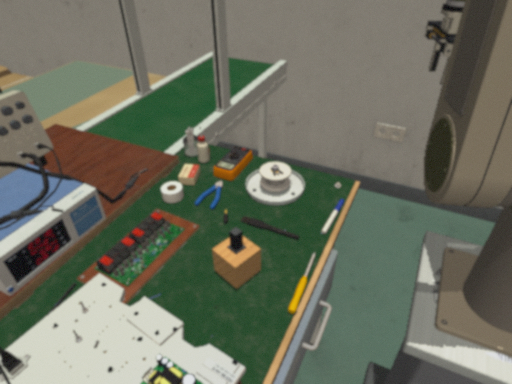

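Request:
jog_arm:
  deltas:
    - {"dx":23,"dy":33.5,"dz":2}
    - {"dx":23,"dy":33.5,"dz":2}
    - {"dx":23,"dy":33.5,"dz":2}
    - {"dx":23,"dy":33.5,"dz":2}
    - {"dx":23,"dy":33.5,"dz":2}
    - {"dx":23,"dy":33.5,"dz":2}
    - {"dx":23,"dy":33.5,"dz":2}
    - {"dx":23,"dy":33.5,"dz":2}
    - {"dx":23,"dy":33.5,"dz":2}
    - {"dx":23,"dy":33.5,"dz":2}
    - {"dx":23,"dy":33.5,"dz":2}
    - {"dx":23,"dy":33.5,"dz":2}

```text
invalid input
```

```bash
cat > look.py <<'E'
from h import *
import sys
o=status.get_obs(); print(o['clock'],np.round(o['position'],4),np.round(o['orientation'],4),np.round(o['joint_positions'],2))
i=camera_info('wrist'); im=read_camera('wrist'); cv2.imwrite(f'pics/{sys.argv[1]}.png',im[...,::-1])
print(i)
zs=dict(spindle=0,spindle_shaft=.07,roller_face=.056,clip_centre=.058,clip_loop=.0612,clip_mouth=.058,pick_handle=.110,stand_hole=.064,pick_flange=.064)
for q in (sys.argv[2:] or zs):
    for d in finder.look_for(q,'wrist')[:2]: print(q,np.round(d['uv'],1),round(d['conf'],2),np.round(at_z(i,d['uv'],zs[q],True),4))
E
python3 look.py w1
```

```text
1.0 [ 0.2186 -0.5588  0.2187] [0.9827 0.1853 0.     0.    ] [-1.28  0.13  1.49  0.    1.52 -0.09]
{'fx': 297.3186396354542, 'fy': 297.3186396354542, 'cx': 254.67298896454255, 'cy': 183.9816367175454, 'eye': array([ 0.28118184, -0.53380934,  0.38431657]), 'attitude': array([ 0.81950407, -0.55943733, -0.07015762,  0.10257125])}
```

View pics/w1.png

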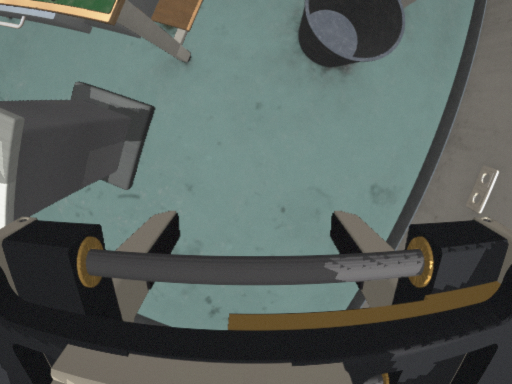

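Request:
jog_arm:
  deltas:
    - {"dx":23,"dy":33.5,"dz":2,"wx":0,"wy":0,"wz":0,"fingers":0}
    - {"dx":23,"dy":33.5,"dz":2,"wx":0,"wy":0,"wz":0,"fingers":0}
    - {"dx":23,"dy":33.5,"dz":2,"wx":0,"wy":0,"wz":0,"fingers":0}
    - {"dx":23,"dy":33.5,"dz":2,"wx":0,"wy":0,"wz":0,"fingers":0}
    - {"dx":23,"dy":33.5,"dz":2,"wx":0,"wy":0,"wz":0,"fingers":0}
    - {"dx":23,"dy":33.5,"dz":2,"wx":0,"wy":0,"wz":0,"fingers":0}
    - {"dx":23,"dy":33.5,"dz":2,"wx":0,"wy":0,"wz":0,"fingers":0}
    - {"dx":23,"dy":33.5,"dz":2,"wx":0,"wy":0,"wz":0,"fingers":0}
    - {"dx":23,"dy":33.5,"dz":2,"wx":0,"wy":0,"wz":0,"fingers":0}
    - {"dx":23,"dy":33.5,"dz":2,"wx":0,"wy":0,"wz":0,"fingers":0}
    - {"dx":23,"dy":33.5,"dz":2,"wx":0,"wy":0,"wz":0,"fingers":0}
  force: 20

```text
clock: 2.42
position: [0.4724, -0.1884, 0.2411]
orientation: [0.983, 0.185, 0.0, 0.0]
ft_force: [-0.2, -1.0, -0.3]
grip_width: 0.0931
grasp_force: 0.0
```

```bash
python3 look.py w2 spindle_shaft roller_face clip_centre clip_loop clip_mouth
```

```text
2.4167 [ 0.4724 -0.1884  0.2411] [9.827e-01 1.853e-01 3.000e-04 3.000e-04] [-0.48 -0.13  1.71  0.    1.56  0.72]
{'fx': 297.3186396354542, 'fy': 297.3186396354542, 'cx': 254.67298896454255, 'cy': 183.9816367175454, 'eye': array([ 0.5348843 , -0.16341111,  0.40678965]), 'attitude': array([ 0.81948698, -0.55952052, -0.06975223,  0.10253049])}
spindle_shaft [256.4 108.3] 0.75 [ 0.5375 -0.1646  0.07  ]
roller_face [257.3 111.8] 0.69 [ 0.5341 -0.1672  0.056 ]
clip_centre [246.  114.9] 0.7 [ 0.526  -0.1562  0.058 ]
clip_loop [238.4 112.3] 0.61 [ 0.5258 -0.147   0.0612]
clip_mouth [236.5 116.1] 0.57 [ 0.5207 -0.1464  0.058 ]
```

View pics/w2.png

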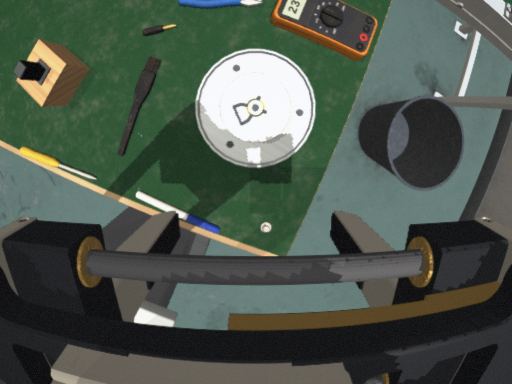

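```bash
python3 -c "
import cv2,numpy as np
a=cv2.imread('pics/w2.png')
c=cv2.resize(a[80:140,215:290],(600,480),interpolation=2)
d=cv2.resize(a[30:120,10:100],(480,480),interpolation=2)[:, :]
cv2.imwrite('pics/c2.png',np.hstack([c,d[:, :200*1]]))
cv2.imwrite('pics/c2.png',np.vstack([cv2.resize(a[80:140,215:290],(600,480),interpolation=2)]))"
```

```text
(no output)
```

View pics/c2.png

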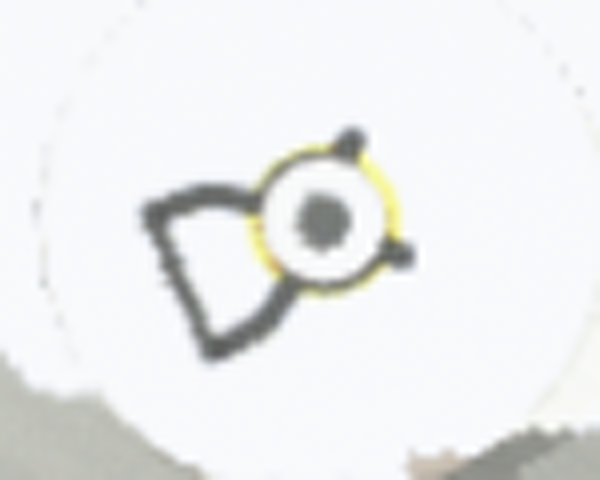

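```bash
python3 - <<'E'
from h import *
i={'fx': 297.3186396354542, 'fy': 297.3186396354542, 'cx': 254.67298896454255, 'cy': 183.9816367175454, 'eye': np.array([ 0.5348843 , -0.16341111,  0.40678965]), 'attitude': np.array([ 0.81948698, -0.55952052, -0.06975223,  0.10253049])}
f=lambda u,v,z: at_z(i,((u+.5)/8-.5+215,(v+.5)/8-.5+80),z,True)
h=f(323,220,.070);a=f(152,213,.0612);b=f(213,352,.0612);m=(f(352,140,.058)+f(402,255,.058))/2
l=(a+b)/2
for n,p in dict(head=h,a=a,b=b,loop=l,mouth=m,rolL=f(45,220,.056)).items(): print(n,np.round(p,4))
print('len',np.linalg.norm(a-b),np.linalg.norm((l-h)[:2]),'dir-x',np.degrees(np.arctan2(*(l-h)[[1,0]])),np.degrees(np.arctan2(*(l-m)[[1,0]])),'bar',np.degrees(np.arctan2(*(b-a)[[1,0]])))
im=cv2.imread('pics/w2.png')
for uv in ((17,72),(33,62),(48,70),(34,81)): print(uv, np.round(at_z(i,uv,.114,True),4))
for uv in ((42,41),(87,66),(66,107),(17,84)): print(uv, np.round(at_z(i,uv,.064,True),4))
E
```

```text
head [ 0.5382 -0.1626  0.07  ]
a [ 0.5304 -0.1392  0.0612]
b [ 0.5147 -0.1547  0.0612]
loop [ 0.5225 -0.147   0.0612]
mouth [ 0.5443 -0.1686  0.058 ]
rolL [ 0.5239 -0.1245  0.056 ]
len 0.022096362086083593 0.02210912029572208 dir-x 135.088782210851 135.07525222693187 bar -135.4406528695247
(17, 72) [0.4918 0.1354 0.114 ]
(33, 62) [0.5093 0.1108 0.114 ]
(48, 70) [0.5054 0.0816 0.114 ]
(34, 81) [0.4878 0.1    0.114 ]
(42, 41) [0.5367 0.1524 0.064 ]
(87, 66) [0.5203 0.0592 0.064 ]
(66, 107) [0.4608 0.074  0.064 ]
(17, 84) [0.4677 0.1797 0.064 ]
```

Request:
jog_arm:
  deltas:
    - {"dx":-5,"dy":37,"dz":-4,"wx":0,"wy":0,"wz":0,"fingers":0}
    - {"dx":-5,"dy":37,"dz":-4,"wx":0,"wy":0,"wz":0,"fingers":0}
    - {"dx":-5,"dy":37,"dz":-4,"wx":0,"wy":0,"wz":0,"fingers":0}
    - {"dx":-5,"dy":37,"dz":-4,"wx":0,"wy":0,"wz":0,"fingers":0}
    - {"dx":-5,"dy":37,"dz":-4,"wx":0,"wy":0,"wz":0,"fingers":0}
    - {"dx":-5,"dy":37,"dz":-4,"wx":0,"wy":0,"wz":0,"fingers":0}
    - {"dx":-5,"dy":37,"dz":-4,"wx":0,"wy":0,"wz":0,"fingers":0}
    - {"dx":-5,"dy":37,"dz":-4,"wx":0,"wy":0,"wz":0,"fingers":0}
  force: 20

```text
clock: 3.38
position: [0.4313, 0.1055, 0.2086]
orientation: [0.983, 0.184, 0.0, 0.0]
ft_force: [0.8, -0.4, 1.0]
grip_width: 0.0934
grasp_force: 0.0
```

```bash
python3 look.py w3 pick_handle pick_flange stand_hole; python3 -c "
import cv2,numpy as np
a=cv2.imread('pics/w3.png')
cv2.imwrite('pics/c3.png',cv2.resize(a[50:170,180:330],(750,600),interpolation=2))"
```

```text
3.3833 [0.4313 0.1055 0.2086] [9.830e-01 1.836e-01 3.000e-04 2.000e-04] [ 0.12 -0.3   1.91 -0.    1.53  1.33]
{'fx': 297.3186396354542, 'fy': 297.3186396354542, 'cx': 254.67298896454255, 'cy': 183.9816367175454, 'eye': array([0.49385753, 0.13033391, 0.37427311]), 'attitude': array([ 0.81855586, -0.56087756, -0.07000947,  0.10237841])}
pick_handle [248.8 107. ] 0.76 [0.4945 0.1361 0.11  ]
pick_handle [490.4  85.4] 0.69 [ 0.6314 -0.0976  0.11  ]
pick_flange [248.7 108.4] 0.79 [0.4933 0.1366 0.064 ]
pick_flange [447.2 162.6] 0.35 [ 0.5316 -0.1099  0.064 ]
stand_hole [239.1  99.1] 0.59 [0.4988 0.1494 0.064 ]
stand_hole [466.7 180.4] 0.2 [ 0.5245 -0.1538  0.064 ]
```

View pics/c3.png

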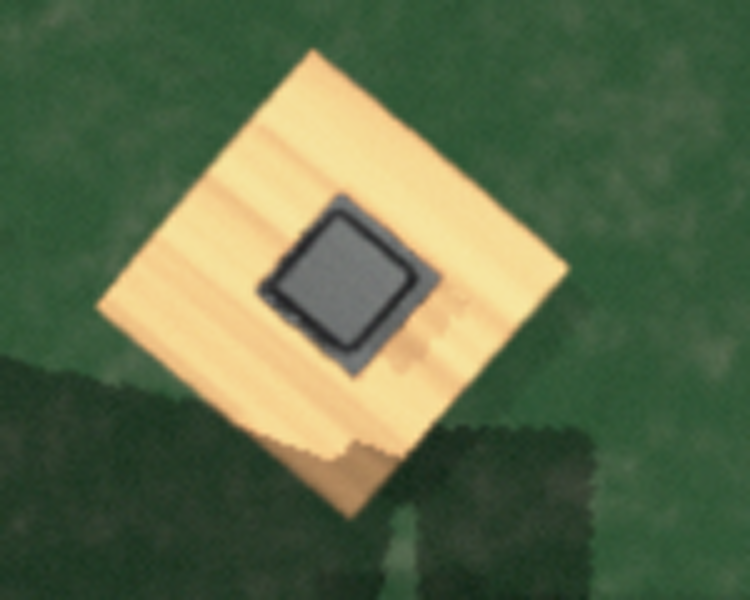

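```bash
python3 - <<'E'
from h import *
i=dict(fx=297.3186396354542,fy=297.3186396354542,cx=254.67298896454255,cy=183.9816367175454,eye=np.array([0.49385753, 0.13033391, 0.37427311]),attitude=np.array([ 0.81855586, -0.56087756, -0.07000947,  0.10237841]))
f=lambda u,v,z: at_z(i,((u+.5)/5-.5+180,(v+.5)/5-.5+50),z,True)
for n,z,P in (('flange',.068,[(342,193),(440,277),(355,378),(258,290)]),('handle',.110,[(338,205),(417,278),(352,350),(272,282)]),('block',.064,[(313,48),(570,268),(350,520),(97,305)])):
    Q=np.array([f(u,v,z) for u,v in P]); E=np.roll(Q,-1,0)-Q
    print(n,np.round(Q.mean(0),4),'sides',np.round(np.linalg.norm(E,axis=1)*1e3,1),'ang',np.round(np.degrees(np.arctan2(E[:,1],E[:,0]))%90,1))
E
```

```text
flange [0.4954 0.1367 0.068 ] sides [26.4 27.1 27.  26.3] ang [70.2 71.4 68.4 70.3]
handle [0.4959 0.1368 0.11  ] sides [19.  17.2 18.6 17.9] ang [68.  69.4 70.2 70.6]
block [0.4943 0.1401 0.064 ] sides [70.3 70.3 70.1 70. ] ang [70.3 70.6 70.1 70.8]
```

Request:
jog_arm:
  deltas:
    - {"dx":9.2,"dy":4.5,"dz":-8,"wx":0,"wy":0,"wz":0.1224,"fingers":0}
    - {"dx":9.2,"dy":4.5,"dz":-8,"wx":0,"wy":0,"wz":0.1224,"fingers":0}
    - {"dx":9.2,"dy":4.5,"dz":-8,"wx":0,"wy":0,"wz":0.1224,"fingers":0}
    - {"dx":9.2,"dy":4.5,"dz":-8,"wx":0,"wy":0,"wz":0.1224,"fingers":0}
    - {"dx":9.2,"dy":4.5,"dz":-8,"wx":0,"wy":0,"wz":0.1224,"fingers":0}
    - {"dx":9.2,"dy":4.5,"dz":-8,"wx":0,"wy":0,"wz":0.1224,"fingers":0}
    - {"dx":9.2,"dy":4.5,"dz":-8,"wx":0,"wy":0,"wz":0.1224,"fingers":0}
    - {"dx":0,"dy":0,"dz":0,"wx":0,"wy":0,"wz":0,"fingers":0}
    - {"dx":0,"dy":0,"dz":0,"wx":0,"wy":0,"wz":0,"fingers":0.5}
  force: 20

```text
clock: 4.33
position: [0.4961, 0.135, 0.1522]
orientation: [0.819, 0.574, -0.001, -0.0]
ft_force: [0.6, 0.6, -0.3]
grip_width: 0.0898
grasp_force: 0.0
```

```bash
cat > st.py <<'E'
from h import *
o=status.get_obs(); r=R.from_quat(o['orientation']).as_matrix()
print(round(o['clock'],2),'p',np.round(o['position']*1e3,1),'yaw x',round(float(np.degrees(np.arctan2(r[1,0],r[0,0]))),2),'z',np.round(r[:,2],4),'j',np.round(o['joint_positions'],2),'F',np.round(o['ft_force'],1),'T',np.round(o['ft_torque'],2),'w',round(o['grip_width']*1e3,1),o['grasp_force'])
E
python3 st.py
```

```text
4.33 p [496.1 135.  152.2] yaw x 70.07 z [-1.5e-03 -7.0e-04 -1.0e+00] j [ 0.17 -0.06  1.81 -0.    1.4   0.51] F [ 0.6  0.6 -0.3] T [-0.01 -0.04  0.  ] w 89.8 0.0
```

Request:
jog_arm:
  deltas:
    - {"dx":-0.3,"dy":1.4,"dz":-20,"wx":0,"wy":0,"wz":0,"fingers":0.5}
    - {"dx":0,"dy":0,"dz":-26,"wx":0,"wy":0,"wz":0,"fingers":0.5}
    - {"dx":0,"dy":0,"dz":-26,"wx":0,"wy":0,"wz":0,"fingers":0.5}
    - {"dx":0,"dy":0,"dz":-5.5,"wx":0,"wy":0,"wz":0,"fingers":0.5}
    - {"dx":0,"dy":0,"dz":0,"wx":0,"wy":0,"wz":0,"fingers":0.5}
  force: 25

```text
clock: 4.75
position: [0.4939, 0.1372, 0.0737]
orientation: [0.818, 0.575, -0.002, -0.001]
ft_force: [-1.0, 0.5, -0.2]
grip_width: 0.058
grasp_force: 0.0
```

Request:
jog_arm:
  deltas:
    - {"dx":0,"dy":0,"dz":0,"wx":0,"wy":0,"wz":0,"fingers":1}
    - {"dx":0,"dy":0,"dz":0,"wx":0,"wy":0,"wz":0,"fingers":1}
    - {"dx":0,"dy":0,"dz":0,"wx":0,"wy":0,"wz":0,"fingers":1}
    - {"dx":0,"dy":0,"dz":0,"wx":0,"wy":0,"wz":0,"fingers":1}
    - {"dx":0,"dy":0,"dz":0,"wx":0,"wy":0,"wz":0,"fingers":1}
    - {"dx":0,"dy":0,"dz":0,"wx":0,"wy":0,"wz":0,"fingers":1}
  force: 25

```text
clock: 5.25
position: [0.4962, 0.1388, 0.0759]
orientation: [0.817, 0.577, 0.001, 0.0]
ft_force: [-0.5, 0.5, 4.2]
grip_width: 0.0201
grasp_force: 25.0
```

```bash
python3 st.py
```

```text
5.25 p [496.2 138.8  75.9] yaw x 70.45 z [ 1.2e-03  2.0e-04 -1.0e+00] j [ 0.17  0.02  1.87 -0.    1.25  0.51] F [-0.5  0.5  4.2] T [-0.09  0.14  0.02] w 20.1 25.000822842121124
```

Request:
jog_arm:
  deltas:
    - {"dx":0,"dy":0,"dz":10,"wx":0,"wy":0,"wz":0,"fingers":1}
    - {"dx":0,"dy":0,"dz":20,"wx":0,"wy":0,"wz":0,"fingers":1}
    - {"dx":0,"dy":0,"dz":25,"wx":0,"wy":0,"wz":0,"fingers":1}
    - {"dx":0,"dy":0,"dz":25,"wx":0,"wy":0,"wz":0,"fingers":1}
    - {"dx":0,"dy":0,"dz":25,"wx":0,"wy":0,"wz":0,"fingers":1}
    - {"dx":0,"dy":0,"dz":25,"wx":0,"wy":0,"wz":0,"fingers":1}
    - {"dx":0,"dy":0,"dz":0,"wx":0,"wy":0,"wz":0,"fingers":1}
    - {"dx":0,"dy":0,"dz":0,"wx":0,"wy":0,"wz":0,"fingers":1}
  force: 25

```text
clock: 5.92
position: [0.4968, 0.1389, 0.2077]
orientation: [0.817, 0.577, 0.002, 0.001]
ft_force: [-0.6, -0.2, -1.3]
grip_width: 0.0201
grasp_force: 25.0
```

```bash
python3 st.py; python3 - <<'E'
from h import *
o=status.get_obs();i=camera_info('wrist');print(i['eye'],i['attitude']); w=read_camera('wrist');cv2.imwrite('pics/w4.png',w[...,::-1])
s=read_camera('scene');cv2.imwrite('pics/s4.png',s[...,::-1])
p=o['position']
P=[p+[0,0,d] for d in (0,-.010,-.055)]
u=[proj(i,q,True) for q in P]; v=[proj(camera_info('scene'),q) for q in P]; print(u,v)
c=np.int32(np.mean(u,0)); x0,y0=max(0,c[0]-50),max(0,min(c[1]-50,284))
d=np.int32(np.mean(v,0)); 
A=cv2.resize(w[y0:y0+100,x0:x0+100],(400,400),interpolation=2);B=cv2.resize(s[d[1]-30:d[1]+30,d[0]-30:d[0]+30],(400,400),interpolation=2)
print(x0,y0,d-30); cv2.imwrite('pics/c4.png',np.hstack([A,B])[...,::-1])
E
```

```text
5.92 p [496.8 138.9 207.7] yaw x 70.46 z [ 4.e-03  7.e-04 -1.e+00] j [ 0.17 -0.1   1.74 -0.    1.5   0.51] F [-0.6 -0.2 -1.3] T [-0.11 -0.06 -0.01] w 20.1 24.999975264072418
[0.51846512 0.20282479 0.37348136] [ 0.97798665 -0.16859993 -0.0196947   0.12136021]
[array([255.71536951, 225.64817379]), array([255.62505474, 219.69490413]), array([255.30884226, 198.90778764])] [array([231.69732837, 191.76297855]), array([231.96376792, 196.12739561]), array([233.10438761, 214.81133357])]
205 164 [202 170]
```

View pics/c4.png

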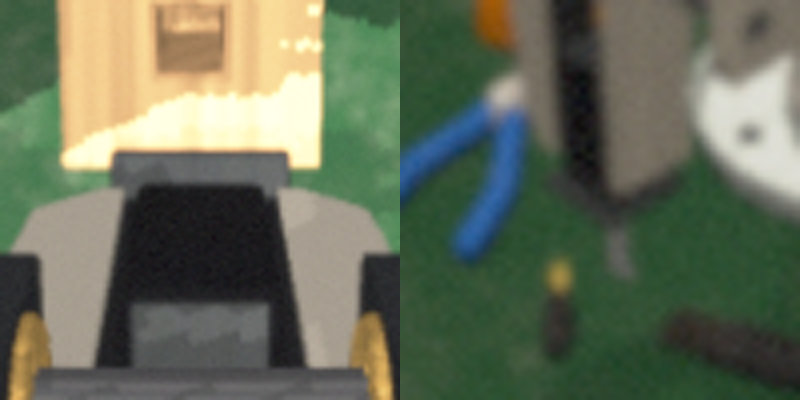

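Request:
jog_arm:
  deltas:
    - {"dx":-14,"dy":26,"dz":24,"wx":0,"wy":0,"wz":0,"fingers":1}
    - {"dx":-14,"dy":26,"dz":24,"wx":0,"wy":0,"wz":0,"fingers":1}
    - {"dx":-14,"dy":26,"dz":24,"wx":0,"wy":0,"wz":0,"fingers":1}
    - {"dx":-14,"dy":26,"dz":24,"wx":0,"wy":0,"wz":0,"fingers":1}
    - {"dx":-14,"dy":26,"dz":24,"wx":0,"wy":0,"wz":0,"fingers":1}
    - {"dx":-14,"dy":26,"dz":24,"wx":0,"wy":0,"wz":0,"fingers":1}
    - {"dx":-14,"dy":26,"dz":24,"wx":0,"wy":0,"wz":0,"fingers":1}
    - {"dx":-14,"dy":26,"dz":24,"wx":0,"wy":0,"wz":0,"fingers":1}
    - {"dx":0,"dy":0,"dz":0,"wx":0,"wy":0,"wz":0,"fingers":1}
    - {"dx":0,"dy":0,"dz":0,"wx":0,"wy":0,"wz":0,"fingers":1}
  force: 25

```text
clock: 6.85
position: [0.3831, 0.3478, 0.397]
orientation: [0.816, 0.578, 0.0, 0.0]
ft_force: [0.0, -0.9, -1.4]
grip_width: 0.0199
grasp_force: 25.0
```

```bash
python3 st.py; python3 - <<'E'
from h import *
o=status.get_obs();i=camera_info('scene')
s=read_camera('scene');cv2.imwrite('pics/s5.png',s[...,::-1])
p=o['position']; fl=p+[0,0,-.0105]   # flange underside approx
print(proj(i,fl))
for L in (.021,.027,.033):
  print(L,proj(i,fl-[0,0,L]),[ (a,np.round(proj(i,fl-[0,0,L-.0015]+.006*np.array([np.cos(np.radians(a)),np.sin(np.radians(a)),0])),1)) for a in (70.3,160.3,250.3,340.3)])
d=np.int32(proj(i,fl-[0,0,.015])); x0,y0=np.clip(d-[40,30],0,[432,324]); print(x0,y0)
cv2.imwrite('pics/c5.png',cv2.resize(s[y0:y0+60,x0:x0+80],(800,600),interpolation=2)[...,::-1])
E
```

```text
6.85 p [383.1 347.8 397. ] yaw x 70.62 z [ 1.e-04 -1.e-04 -1.e+00] j [ 0.64 -0.09  1.39 -0.    1.84  0.98] F [ 0.  -0.9 -1.4] T [-0.06 -0.09 -0.03] w 19.9 24.999925196170807
[223.55276032 195.80309624]
0.021 [224.81697701 211.82183117] [(70.3, array([220.3, 213.4])), (160.3, array([228.6, 213.4])), (250.3, array([229.1, 208. ])), (340.3, array([220.9, 208. ]))]
0.027 [225.16248951 216.19977781] [(70.3, array([220.7, 217.9])), (160.3, array([228.9, 217.8])), (250.3, array([229.4, 212.4])), (340.3, array([221.3, 212.4]))]
0.033 [225.50139446 220.49400094] [(70.3, array([221.1, 222.2])), (160.3, array([229.2, 222.2])), (250.3, array([229.7, 216.7])), (340.3, array([221.7, 216.7]))]
184 177
```

View pics/c5.png

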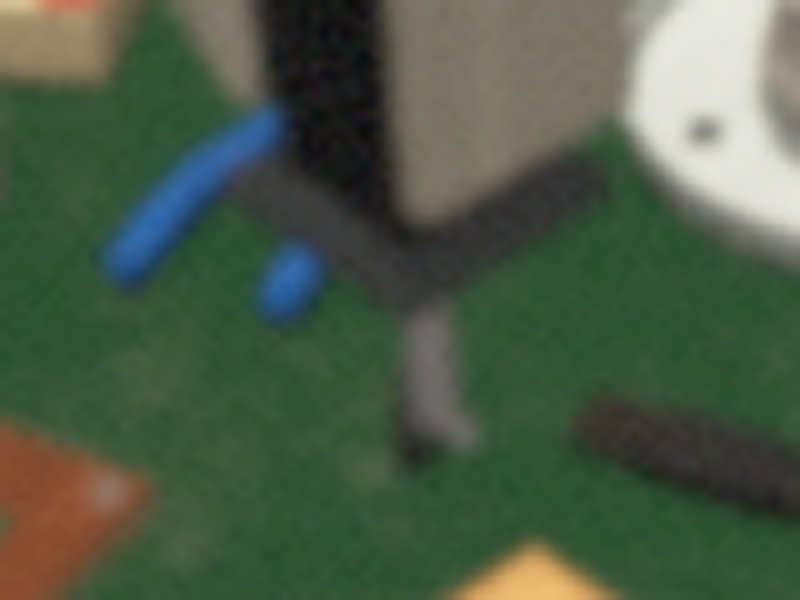

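Request:
jog_arm:
  deltas:
    - {"dx":0,"dy":0,"dz":0,"wx":0,"wy":0,"wz":0.12,"fingers":1}
    - {"dx":0,"dy":0,"dz":0,"wx":0,"wy":0,"wz":0.12,"fingers":1}
    - {"dx":0,"dy":0,"dz":0,"wx":0,"wy":0,"wz":0.12,"fingers":1}
    - {"dx":0,"dy":0,"dz":0,"wx":0,"wy":0,"wz":0.12,"fingers":1}
    - {"dx":0,"dy":0,"dz":0,"wx":0,"wy":0,"wz":0.12,"fingers":1}
    - {"dx":0,"dy":0,"dz":0,"wx":0,"wy":0,"wz":0.12,"fingers":1}
    - {"dx":0,"dy":0,"dz":0,"wx":0,"wy":0,"wz":0.12,"fingers":1}
    - {"dx":0,"dy":0,"dz":0,"wx":0,"wy":0,"wz":0,"fingers":1}
  force: 25

```text
clock: 7.57
position: [0.384, 0.345, 0.3945]
orientation: [0.509, 0.861, -0.002, -0.001]
ft_force: [0.0, 0.2, -0.1]
grip_width: 0.0202
grasp_force: 25.0
```

```bash
python3 st.py; python3 - <<'E'
from h import *
o=status.get_obs();i=camera_info('scene')
s=read_camera('scene');cv2.imwrite('pics/s6.png',s[...,::-1])
p=o['position']; fl=p+[0,0,-.0105]
print(proj(i,fl)); print([(L,np.round(proj(i,fl-[0,0,L]),1)) for L in (.021,.027,.033,.039)])
x0,y0=184,177
cv2.imwrite('pics/c6.png',cv2.resize(s[y0:y0+60,x0:x0+80],(800,600),interpolation=2)[...,::-1])
E
```

```text
7.57 p [384.  345.  394.5] yaw x 118.8 z [-0.0032 -0.0028 -1.    ] j [ 0.63 -0.09  1.4  -0.    1.84  0.13] F [ 0.   0.2 -0.1] T [ 0.01 -0.12 -0.01] w 20.2 24.997913539409637
[224.33340825 195.99558888]
[(0.021, array([225.6, 211.8])), (0.027, array([225.9, 216.2])), (0.033, array([226.2, 220.4])), (0.039, array([226.5, 224.6]))]
```

View pics/c6.png

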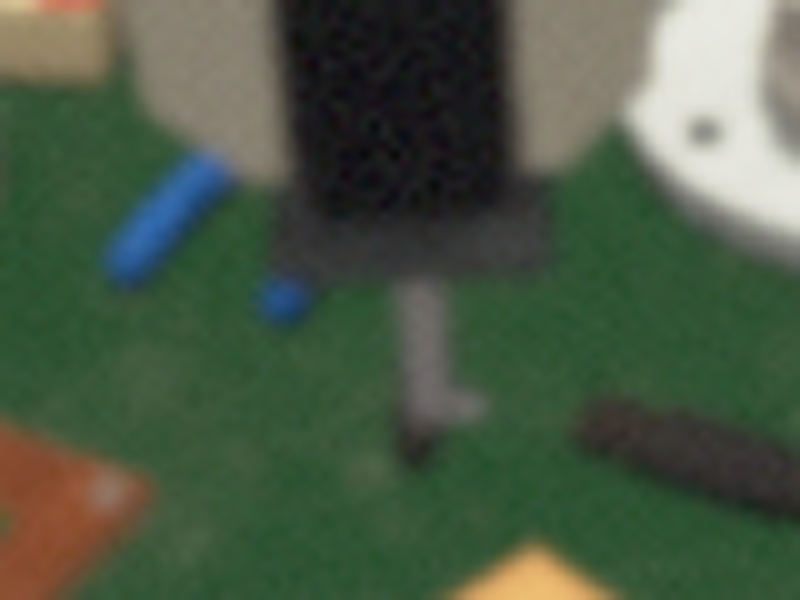

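Request:
jog_arm:
  deltas:
    - {"dx":9,"dy":-36,"dz":-15,"wx":0,"wy":0,"wz":-0.117,"fingers":1}
    - {"dx":9,"dy":-36,"dz":-15,"wx":0,"wy":0,"wz":-0.117,"fingers":1}
    - {"dx":9,"dy":-36,"dz":-15,"wx":0,"wy":0,"wz":-0.117,"fingers":1}
    - {"dx":9,"dy":-36,"dz":-15,"wx":0,"wy":0,"wz":-0.117,"fingers":1}
    - {"dx":9,"dy":-36,"dz":-15,"wx":0,"wy":0,"wz":-0.117,"fingers":1}
    - {"dx":9,"dy":-36,"dz":-15,"wx":0,"wy":0,"wz":-0.117,"fingers":1}
    - {"dx":9,"dy":-36,"dz":-15,"wx":0,"wy":0,"wz":-0.117,"fingers":1}
    - {"dx":9,"dy":-36,"dz":-15,"wx":0,"wy":0,"wz":-0.117,"fingers":1}
    - {"dx":9,"dy":-36,"dz":-15,"wx":0,"wy":0,"wz":-0.117,"fingers":1}
    - {"dx":9,"dy":-36,"dz":-15,"wx":0,"wy":0,"wz":-0.117,"fingers":1}
    - {"dx":9,"dy":-36,"dz":-15,"wx":0,"wy":0,"wz":-0.117,"fingers":1}
    - {"dx":9,"dy":-36,"dz":-15,"wx":0,"wy":0,"wz":0,"fingers":1}
  force: 25

```text
clock: 8.62
position: [0.4908, -0.0879, 0.2153]
orientation: [0.927, 0.375, -0.001, -0.0]
ft_force: [-0.1, 0.5, -0.1]
grip_width: 0.0201
grasp_force: 25.0
```

Request:
jog_arm:
  deltas:
    - {"dx":10,"dy":-40,"dz":-15,"wx":0,"wy":0,"wz":0,"fingers":1}
    - {"dx":8,"dy":-37,"dz":-15,"wx":0,"wy":0,"wz":0,"fingers":1}
    - {"dx":0,"dy":0,"dz":0,"wx":0,"wy":0,"wz":0,"fingers":1}
    - {"dx":0,"dy":0,"dz":0,"wx":0,"wy":0,"wz":0,"fingers":1}
    - {"dx":0,"dy":0,"dz":0,"wx":0,"wy":0,"wz":0,"fingers":1}
    - {"dx":0,"dy":0,"dz":0,"wx":0,"wy":0,"wz":0,"fingers":1}
  force: 25

```text
clock: 9.12
position: [0.509, -0.1597, 0.1881]
orientation: [0.925, 0.381, 0.0, -0.0]
ft_force: [-0.4, -0.1, -0.2]
grip_width: 0.0199
grasp_force: 25.0
```

```bash
python3 st.py
```

```text
9.12 p [ 509.  -159.7  188.1] yaw x 44.76 z [ 1.e-04  3.e-04 -1.e+00] j [-0.4  -0.03  1.71  0.    1.46  0.39] F [-0.4 -0.1 -0.2] T [ 0.04  0.03 -0.01] w 19.9 25.000060200691223
```

Request:
jog_arm:
  deltas:
    - {"dx":1.7,"dy":-4.7,"dz":-10,"wx":0,"wy":0,"wz":0.004,"fingers":1}
    - {"dx":1.7,"dy":-4.8,"dz":-20,"wx":0,"wy":0,"wz":0,"fingers":1}
    - {"dx":0,"dy":0,"dz":-20,"wx":0,"wy":0,"wz":0,"fingers":1}
    - {"dx":0,"dy":0,"dz":-16,"wx":0,"wy":0,"wz":0,"fingers":1}
    - {"dx":0,"dy":0,"dz":-5,"wx":0,"wy":0,"wz":0,"fingers":1}
    - {"dx":0,"dy":0,"dz":0,"wx":0,"wy":0,"wz":0,"fingers":1}
    - {"dx":0,"dy":0,"dz":0,"wx":0,"wy":0,"wz":0,"fingers":1}
    - {"dx":0,"dy":0,"dz":0,"wx":0,"wy":0,"wz":0,"fingers":1}
  force: 25

```text
clock: 9.78
position: [0.5135, -0.1699, 0.1184]
orientation: [0.924, 0.383, 0.001, 0.001]
ft_force: [-0.6, -0.2, -0.8]
grip_width: 0.0196
grasp_force: 25.0
```

```bash
python3 st.py; python3 - <<'E'
from h import *
i=camera_info('wrist'); w=read_camera('wrist'); cv2.imwrite('pics/w7.png',w[...,::-1])
s=read_camera('scene'); si=camera_info('scene'); c=np.int32(proj(si,[.53,-.155,.07])); print(c)
A=cv2.resize(w[130:260,190:330],(420,390),interpolation=2); B=cv2.resize(s[c[1]-33:c[1]+32,c[0]-30:c[0]+30],(360,390),interpolation=2)
cv2.imwrite('pics/c7.png',np.hstack([A,B])[...,::-1])
E
```

```text
9.78 p [ 513.5 -169.9  118.4] yaw x 45.1 z [ 2.1e-03 -9.0e-04 -1.0e+00] j [-0.41  0.04  1.77 -0.    1.33  0.37] F [-0.6 -0.2 -0.8] T [-0.02 -0.03 -0.03] w 19.6 24.99988853931427
[276 167]
```

View pics/c7.png

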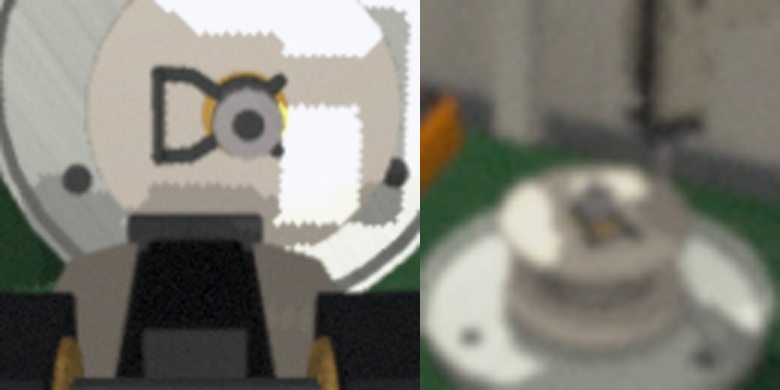

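```bash
python3 - <<'E'
from h import *
o=status.get_obs(); i=camera_info('wrist'); p=o['position']; r=R.from_quat(o['orientation']).as_matrix()
f=lambda u,v,z: at_z(i,((u+.5)/3-.5+190,(v+.5)/3-.5+130),z,True)
u=np.array([-1,1,0])/2**.5
S=f(248,123,.07); b=f(158,116,.0612); 
for n,q in dict(S=S,b=b,fl=f(195,216,p[2]-.008)).items(): print(n,np.round(q*1e3,1),'u rel tcp',round((q-p)@u*1e3,2),'v',round((q-p)@np.array([.7071,.7071,0])*1e3,2))
E
```

```text
S [ 538.8 -162.4   70. ] u rel tcp -12.44 v 23.34
b [ 523.  -146.6   61.2] u rel tcp 9.98 v 23.32
fl [ 521.8 -161.   110.4] u rel tcp 0.61 v 12.28
```

Request:
jog_arm:
  deltas:
    - {"dx":0,"dy":0,"dz":-4,"wx":0,"wy":0,"wz":0,"fingers":1}
    - {"dx":0,"dy":0,"dz":-4,"wx":0,"wy":0,"wz":0,"fingers":1}
    - {"dx":0,"dy":0,"dz":-2,"wx":0,"wy":0,"wz":0,"fingers":1}
    - {"dx":0,"dy":0,"dz":-1,"wx":0,"wy":0,"wz":0,"fingers":1}
    - {"dx":0,"dy":0,"dz":0,"wx":0,"wy":0,"wz":0,"fingers":1}
    - {"dx":0,"dy":0,"dz":0,"wx":0,"wy":0,"wz":0,"fingers":1}
  force: 25

```text
clock: 10.38
position: [0.5124, -0.1698, 0.1057]
orientation: [0.924, 0.383, -0.0, -0.0]
ft_force: [0.3, -0.3, 0.2]
grip_width: 0.0197
grasp_force: 25.0
```

Request:
jog_arm:
  deltas:
    - {"dx":0,"dy":0,"dz":-1,"wx":0,"wy":0,"wz":0,"fingers":1}
    - {"dx":0,"dy":0,"dz":0,"wx":0,"wy":0,"wz":0,"fingers":1}
    - {"dx":0,"dy":0,"dz":0,"wx":0,"wy":0,"wz":0,"fingers":1}
  force: 25

```text
clock: 10.63
position: [0.5126, -0.1699, 0.1049]
orientation: [0.924, 0.383, 0.0, -0.0]
ft_force: [0.2, -1.2, -0.7]
grip_width: 0.0198
grasp_force: 25.0
```

Request:
jog_arm:
  deltas:
    - {"dx":0,"dy":0,"dz":-1,"wx":0,"wy":0,"wz":0,"fingers":1}
    - {"dx":0,"dy":0,"dz":0,"wx":0,"wy":0,"wz":0,"fingers":1}
    - {"dx":0,"dy":0,"dz":0,"wx":0,"wy":0,"wz":0,"fingers":1}
  force: 25

```text
clock: 10.88
position: [0.5125, -0.1699, 0.1038]
orientation: [0.924, 0.383, -0.0, -0.0]
ft_force: [-0.4, -0.4, -0.9]
grip_width: 0.02
grasp_force: 25.0
```

Request:
jog_arm:
  deltas:
    - {"dx":0,"dy":0,"dz":-1,"wx":0,"wy":0,"wz":0,"fingers":1}
    - {"dx":0,"dy":0,"dz":0,"wx":0,"wy":0,"wz":0,"fingers":1}
    - {"dx":0,"dy":0,"dz":0,"wx":0,"wy":0,"wz":0,"fingers":1}
  force: 25

```text
clock: 11.13
position: [0.5125, -0.1699, 0.1028]
orientation: [0.924, 0.383, -0.0, -0.0]
ft_force: [0.1, 0.6, -1.0]
grip_width: 0.0199
grasp_force: 25.0
```

Request:
jog_arm:
  deltas:
    - {"dx":0,"dy":0,"dz":-1,"wx":0,"wy":0,"wz":0,"fingers":1}
    - {"dx":0,"dy":0,"dz":0,"wx":0,"wy":0,"wz":0,"fingers":1}
    - {"dx":0,"dy":0,"dz":0,"wx":0,"wy":0,"wz":0,"fingers":1}
  force: 25

```text
clock: 11.38
position: [0.5125, -0.1698, 0.1018]
orientation: [0.924, 0.383, -0.0, -0.0]
ft_force: [0.4, 0.3, -0.9]
grip_width: 0.0198
grasp_force: 25.0
```

```bash
python3 st.py
```

```text
11.38 p [ 512.5 -169.8  101.8] yaw x 45.07 z [-1.e-04  1.e-04 -1.e+00] j [-0.41  0.06  1.79  0.    1.3   0.37] F [ 0.4  0.3 -0.9] T [-0.01 -0.04 -0.03] w 19.8 24.999930560588837
```

Request:
jog_arm:
  deltas:
    - {"dx":0,"dy":0,"dz":-1,"wx":0,"wy":0,"wz":0,"fingers":1}
    - {"dx":0,"dy":0,"dz":0,"wx":0,"wy":0,"wz":0,"fingers":1}
    - {"dx":0,"dy":0,"dz":0,"wx":0,"wy":0,"wz":0,"fingers":1}
  force: 25

```text
clock: 11.63
position: [0.5125, -0.1699, 0.1008]
orientation: [0.924, 0.383, -0.0, -0.0]
ft_force: [0.7, 0.1, -0.2]
grip_width: 0.0197
grasp_force: 25.0
```

Request:
jog_arm:
  deltas:
    - {"dx":0,"dy":0,"dz":-1,"wx":0,"wy":0,"wz":0,"fingers":1}
    - {"dx":0,"dy":0,"dz":0,"wx":0,"wy":0,"wz":0,"fingers":1}
    - {"dx":0,"dy":0,"dz":0,"wx":0,"wy":0,"wz":0,"fingers":1}
  force: 25

```text
clock: 11.88
position: [0.5125, -0.1698, 0.0998]
orientation: [0.924, 0.383, -0.0, -0.0]
ft_force: [-0.5, -0.7, -0.8]
grip_width: 0.0195
grasp_force: 25.0
```

Request:
jog_arm:
  deltas:
    - {"dx":0,"dy":0,"dz":-1,"wx":0,"wy":0,"wz":0,"fingers":1}
    - {"dx":0,"dy":0,"dz":0,"wx":0,"wy":0,"wz":0,"fingers":1}
    - {"dx":0,"dy":0,"dz":0,"wx":0,"wy":0,"wz":0,"fingers":1}
  force: 25

```text
clock: 12.13
position: [0.5125, -0.1699, 0.0988]
orientation: [0.924, 0.383, -0.0, -0.0]
ft_force: [0.3, 0.4, -1.7]
grip_width: 0.0198
grasp_force: 25.0
```

Request:
jog_arm:
  deltas:
    - {"dx":0,"dy":0,"dz":-1,"wx":0,"wy":0,"wz":0,"fingers":1}
    - {"dx":0,"dy":0,"dz":0,"wx":0,"wy":0,"wz":0,"fingers":1}
    - {"dx":0,"dy":0,"dz":0,"wx":0,"wy":0,"wz":0,"fingers":1}
  force: 25

```text
clock: 12.38
position: [0.5125, -0.1698, 0.0978]
orientation: [0.924, 0.383, -0.0, -0.0]
ft_force: [-0.0, 0.7, -1.2]
grip_width: 0.0197
grasp_force: 25.0
```

Request:
jog_arm:
  deltas:
    - {"dx":0,"dy":0,"dz":-1,"wx":0,"wy":0,"wz":0,"fingers":1}
    - {"dx":0,"dy":0,"dz":0,"wx":0,"wy":0,"wz":0,"fingers":1}
    - {"dx":0,"dy":0,"dz":0,"wx":0,"wy":0,"wz":0,"fingers":1}
  force: 25

```text
clock: 12.63
position: [0.5127, -0.1699, 0.0972]
orientation: [0.924, 0.383, 0.0, 0.0]
ft_force: [-0.1, 0.1, 1.6]
grip_width: 0.0198
grasp_force: 25.0
```

Request:
jog_arm:
  deltas:
    - {"dx":0,"dy":0,"dz":4,"wx":0,"wy":0,"wz":0,"fingers":1}
    - {"dx":0,"dy":0,"dz":8.5,"wx":0,"wy":0,"wz":0,"fingers":1}
    - {"dx":6,"dy":6,"dz":0,"wx":0,"wy":0,"wz":0,"fingers":1}
    - {"dx":6,"dy":6,"dz":0,"wx":0,"wy":0,"wz":0,"fingers":1}
    - {"dx":6,"dy":6,"dz":0,"wx":0,"wy":0,"wz":0,"fingers":1}
    - {"dx":0,"dy":0,"dz":0,"wx":0,"wy":0,"wz":0,"fingers":1}
    - {"dx":0,"dy":0,"dz":0,"wx":0,"wy":0,"wz":0,"fingers":1}
    - {"dx":0,"dy":0,"dz":0,"wx":0,"wy":0,"wz":0,"fingers":1}
  force: 25

```text
clock: 13.3
position: [0.5304, -0.1516, 0.109]
orientation: [0.924, 0.384, -0.0, -0.0]
ft_force: [-0.8, 0.2, -0.8]
grip_width: 0.02
grasp_force: 25.0
```

```bash
python3 st.py; python3 - <<'E'
from h import *
i=camera_info('wrist'); w=read_camera('wrist'); cv2.imwrite('pics/w8.png',w[...,::-1])
cv2.imwrite('pics/c8.png',cv2.resize(w[130:260,190:330],(560,520),interpolation=2)[...,::-1])
E
```

```text
13.3 p [ 530.4 -151.6  109. ] yaw x 45.11 z [-8.e-04  1.e-04 -1.e+00] j [-0.37  0.08  1.75 -0.    1.32  0.41] F [-0.8  0.2 -0.8] T [-0.02  0.02  0.03] w 20.0 24.99967396259308
```

View pics/c8.png

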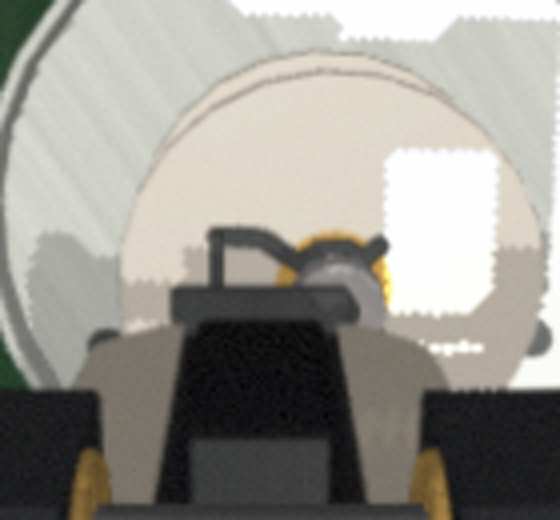

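```bash
python3 - <<'E'
from h import *
o=status.get_obs(); i=camera_info('wrist'); p=o['position']
f=lambda u,v,z: at_z(i,((u+.5)/4-.5+190,(v+.5)/4-.5+130),z,True)
u=np.array([-1,1,0])/2**.5
for n,q in dict(S=f(344,275,.07),bar=f(217,255,.0612),flL=f(172,290,p[2]-.008),flR=f(361,290,p[2]-.008),hL=f(201,322,p[2]+.034),hR=f(326,322,p[2]+.034)).items(): print(n,'u rel tcp',round((q-p)@u*1e3,2),'v',round((q-p)@np.array([.7071,.7071,0])*1e3,2))
E
```

```text
S u rel tcp -14.41 v 4.89
bar u rel tcp 8.78 v 6.06
flL u rel tcp 14.2 v 11.94
flR u rel tcp -14.83 v 11.99
hL u rel tcp 7.55 v 21.5
hR u rel tcp -7.1 v 21.52
```

Request:
jog_arm:
  deltas:
    - {"dx":0.3,"dy":-0.3,"dz":-3,"wx":0,"wy":0,"wz":0,"fingers":1}
    - {"dx":0,"dy":0,"dz":-1,"wx":0,"wy":0,"wz":0,"fingers":1}
    - {"dx":0,"dy":0,"dz":-1,"wx":0,"wy":0,"wz":0,"fingers":1}
    - {"dx":0,"dy":0,"dz":-0.7,"wx":0,"wy":0,"wz":0,"fingers":1}
    - {"dx":0,"dy":0,"dz":0,"wx":0,"wy":0,"wz":0,"fingers":1}
    - {"dx":0,"dy":0,"dz":0,"wx":0,"wy":0,"wz":0,"fingers":1}
  force: 25

```text
clock: 13.85
position: [0.5308, -0.1522, 0.1036]
orientation: [0.924, 0.383, -0.0, -0.0]
ft_force: [-0.4, 0.7, -1.3]
grip_width: 0.0194
grasp_force: 25.0
```

Request:
jog_arm:
  deltas:
    - {"dx":0,"dy":0,"dz":-0.7,"wx":0,"wy":0,"wz":0,"fingers":1}
    - {"dx":0,"dy":0,"dz":0,"wx":0,"wy":0,"wz":0,"fingers":1}
    - {"dx":0,"dy":0,"dz":0,"wx":0,"wy":0,"wz":0,"fingers":1}
  force: 25

```text
clock: 14.1
position: [0.5309, -0.1522, 0.103]
orientation: [0.924, 0.383, 0.0, 0.0]
ft_force: [0.3, 0.9, -1.0]
grip_width: 0.0199
grasp_force: 25.0
```

Request:
jog_arm:
  deltas:
    - {"dx":0,"dy":0,"dz":-1,"wx":0,"wy":0,"wz":0,"fingers":1}
    - {"dx":0,"dy":0,"dz":0,"wx":0,"wy":0,"wz":0,"fingers":1}
    - {"dx":0,"dy":0,"dz":0,"wx":0,"wy":0,"wz":0,"fingers":1}
  force: 25

```text
clock: 14.35
position: [0.5308, -0.1521, 0.1019]
orientation: [0.924, 0.383, -0.0, -0.0]
ft_force: [-0.0, -0.6, -1.1]
grip_width: 0.0199
grasp_force: 25.0
```

Request:
jog_arm:
  deltas:
    - {"dx":0,"dy":0,"dz":-1,"wx":0,"wy":0,"wz":0,"fingers":1}
    - {"dx":0,"dy":0,"dz":-1,"wx":0,"wy":0,"wz":0,"fingers":1}
    - {"dx":0,"dy":0,"dz":0,"wx":0,"wy":0,"wz":0,"fingers":1}
    - {"dx":0,"dy":0,"dz":0,"wx":0,"wy":0,"wz":0,"fingers":1}
  force: 25

```text
clock: 14.68
position: [0.5307, -0.1521, 0.0998]
orientation: [0.924, 0.383, -0.0, -0.0]
ft_force: [-0.3, 0.4, -0.7]
grip_width: 0.0198
grasp_force: 25.0
```

Request:
jog_arm:
  deltas:
    - {"dx":0,"dy":0,"dz":-1,"wx":0,"wy":0,"wz":0,"fingers":1}
    - {"dx":0,"dy":0,"dz":-0.8,"wx":0,"wy":0,"wz":0,"fingers":1}
    - {"dx":0,"dy":0,"dz":0,"wx":0,"wy":0,"wz":0,"fingers":1}
    - {"dx":0,"dy":0,"dz":0,"wx":0,"wy":0,"wz":0,"fingers":1}
  force: 25

```text
clock: 15.02
position: [0.5308, -0.1521, 0.0981]
orientation: [0.924, 0.383, -0.0, -0.0]
ft_force: [-0.2, 0.0, -0.6]
grip_width: 0.0198
grasp_force: 25.0
```

Request:
jog_arm:
  deltas:
    - {"dx":0,"dy":0,"dz":-0.7,"wx":0,"wy":0,"wz":0,"fingers":1}
    - {"dx":0,"dy":0,"dz":0,"wx":0,"wy":0,"wz":0,"fingers":1}
    - {"dx":0,"dy":0,"dz":0,"wx":0,"wy":0,"wz":0,"fingers":1}
  force: 25

```text
clock: 15.27
position: [0.5309, -0.1522, 0.0975]
orientation: [0.924, 0.383, 0.0, 0.0]
ft_force: [-0.8, -0.2, -0.5]
grip_width: 0.0201
grasp_force: 25.0
```

Request:
jog_arm:
  deltas:
    - {"dx":-0.7,"dy":0.7,"dz":-0.1,"wx":0,"wy":0,"wz":0,"fingers":1}
    - {"dx":-0.7,"dy":0.7,"dz":0,"wx":0,"wy":0,"wz":0,"fingers":1}
    - {"dx":-0.7,"dy":0.7,"dz":0,"wx":0,"wy":0,"wz":0,"fingers":1}
    - {"dx":0,"dy":0,"dz":0,"wx":0,"wy":0,"wz":0,"fingers":1}
    - {"dx":0,"dy":0,"dz":0,"wx":0,"wy":0,"wz":0,"fingers":1}
  force: 25

```text
clock: 15.68
position: [0.5287, -0.15, 0.0975]
orientation: [0.924, 0.383, 0.0, -0.0]
ft_force: [-0.0, 0.4, 0.3]
grip_width: 0.0197
grasp_force: 25.0
```

```bash
python3 st.py
```

```text
15.68 p [ 528.7 -150.    97.5] yaw x 45.07 z [ 0.  0. -1.] j [-0.37  0.09  1.76  0.    1.29  0.41] F [-0.   0.4  0.3] T [0.03 0.02 0.  ] w 19.7 25.000022649765015
```

Request:
jog_arm:
  deltas:
    - {"dx":-0.7,"dy":0.7,"dz":0,"wx":0,"wy":0,"wz":0,"fingers":1}
    - {"dx":-0.7,"dy":0.7,"dz":0,"wx":0,"wy":0,"wz":0,"fingers":1}
    - {"dx":0,"dy":0,"dz":0,"wx":0,"wy":0,"wz":0,"fingers":1}
    - {"dx":0,"dy":0,"dz":0,"wx":0,"wy":0,"wz":0,"fingers":1}
  force: 25

```text
clock: 16.02
position: [0.5273, -0.1486, 0.0974]
orientation: [0.924, 0.383, 0.0, -0.0]
ft_force: [-0.1, -0.1, 0.1]
grip_width: 0.0199
grasp_force: 25.0
```

Request:
jog_arm:
  deltas:
    - {"dx":-0.7,"dy":0.7,"dz":0,"wx":0,"wy":0,"wz":0,"fingers":1}
    - {"dx":0,"dy":0,"dz":0,"wx":0,"wy":0,"wz":0,"fingers":1}
    - {"dx":0,"dy":0,"dz":0,"wx":0,"wy":0,"wz":0,"fingers":1}
  force: 25

```text
clock: 16.27
position: [0.5267, -0.148, 0.0974]
orientation: [0.924, 0.383, 0.0, 0.0]
ft_force: [-0.5, -0.7, 1.0]
grip_width: 0.0199
grasp_force: 25.0
```

Request:
jog_arm:
  deltas:
    - {"dx":-0.7,"dy":0.7,"dz":0,"wx":0,"wy":0,"wz":0,"fingers":1}
    - {"dx":0,"dy":0,"dz":0,"wx":0,"wy":0,"wz":0,"fingers":1}
    - {"dx":0,"dy":0,"dz":0,"wx":0,"wy":0,"wz":0,"fingers":1}
  force: 25

```text
clock: 16.52
position: [0.5261, -0.1474, 0.0975]
orientation: [0.924, 0.383, 0.0, 0.0]
ft_force: [1.2, -2.0, -0.7]
grip_width: 0.0198
grasp_force: 25.0
```

Request:
jog_arm:
  deltas:
    - {"dx":-0.7,"dy":0.7,"dz":0,"wx":0,"wy":0,"wz":0,"fingers":1}
    - {"dx":0,"dy":0,"dz":0,"wx":0,"wy":0,"wz":0,"fingers":1}
    - {"dx":0,"dy":0,"dz":0,"wx":0,"wy":0,"wz":0,"fingers":1}
  force: 25

```text
clock: 16.77
position: [0.5255, -0.1468, 0.0975]
orientation: [0.924, 0.383, 0.0, 0.0]
ft_force: [3.5, -2.5, -1.1]
grip_width: 0.0198
grasp_force: 25.0
```

Request:
jog_arm:
  deltas:
    - {"dx":-0.7,"dy":0.7,"dz":0,"wx":0,"wy":0,"wz":0,"fingers":1}
    - {"dx":-0.7,"dy":0.7,"dz":0,"wx":0,"wy":0,"wz":0,"fingers":1}
    - {"dx":0,"dy":0,"dz":0,"wx":0,"wy":0,"wz":0,"fingers":1}
  force: 30

```text
clock: 17.02
position: [0.5246, -0.1458, 0.0979]
orientation: [0.924, 0.383, 0.001, 0.001]
ft_force: [4.2, -4.7, -1.8]
grip_width: 0.0198
grasp_force: 30.0
```

Request:
jog_arm:
  deltas:
    - {"dx":-0.7,"dy":0.7,"dz":0,"wx":0,"wy":0,"wz":0,"fingers":1}
    - {"dx":0,"dy":0,"dz":0,"wx":0,"wy":0,"wz":0,"fingers":1}
  force: 30

```text
clock: 17.18
position: [0.5241, -0.1452, 0.098]
orientation: [0.924, 0.383, 0.001, 0.001]
ft_force: [5.1, -4.6, -1.7]
grip_width: 0.0201
grasp_force: 30.0
```

Request:
jog_arm:
  deltas:
    - {"dx":-0.7,"dy":0.7,"dz":-0.2,"wx":0,"wy":0,"wz":0,"fingers":1}
    - {"dx":-0.7,"dy":0.7,"dz":-0.1,"wx":0,"wy":0,"wz":0,"fingers":1}
    - {"dx":0,"dy":0,"dz":0,"wx":0,"wy":0,"wz":0,"fingers":1}
  force: 30

```text
clock: 17.43
position: [0.5216, -0.1428, 0.0972]
orientation: [0.924, 0.383, -0.0, -0.0]
ft_force: [0.4, -1.5, 1.6]
grip_width: 0.0199
grasp_force: 30.0
```

Request:
jog_arm:
  deltas:
    - {"dx":-0.7,"dy":0.7,"dz":0,"wx":0,"wy":0,"wz":0,"fingers":1}
    - {"dx":0,"dy":0,"dz":0,"wx":0,"wy":0,"wz":0,"fingers":1}
  force: 30

```text
clock: 17.6
position: [0.5207, -0.142, 0.097]
orientation: [0.924, 0.383, -0.0, -0.0]
ft_force: [0.1, -0.1, 2.2]
grip_width: 0.0196
grasp_force: 30.0
```

Request:
jog_arm:
  deltas:
    - {"dx":-0.7,"dy":0.7,"dz":0.2,"wx":0,"wy":0,"wz":0,"fingers":1}
    - {"dx":-0.7,"dy":0.7,"dz":0,"wx":0,"wy":0,"wz":0,"fingers":1}
    - {"dx":-0.7,"dy":0.7,"dz":0,"wx":0,"wy":0,"wz":0,"fingers":1}
    - {"dx":-0.7,"dy":0.7,"dz":0,"wx":0,"wy":0,"wz":0,"fingers":1}
    - {"dx":-0.7,"dy":0.7,"dz":0,"wx":0,"wy":0,"wz":0,"fingers":1}
    - {"dx":-0.7,"dy":0.7,"dz":0,"wx":0,"wy":0,"wz":0,"fingers":1}
    - {"dx":-0.7,"dy":0.7,"dz":0,"wx":0,"wy":0,"wz":0,"fingers":1}
    - {"dx":-0.7,"dy":0.7,"dz":0,"wx":0,"wy":0,"wz":0,"fingers":1}
    - {"dx":-0.7,"dy":0.7,"dz":0,"wx":0,"wy":0,"wz":0,"fingers":1}
    - {"dx":0,"dy":0,"dz":0,"wx":0,"wy":0,"wz":0,"fingers":1}
    - {"dx":0,"dy":0,"dz":0,"wx":0,"wy":0,"wz":0,"fingers":1}
  force: 30

```text
clock: 18.52
position: [0.5146, -0.1359, 0.0972]
orientation: [0.924, 0.383, -0.0, -0.0]
ft_force: [-0.0, 0.0, 1.7]
grip_width: 0.0201
grasp_force: 30.0
```

```bash
python3 st.py; python3 - <<'E'
from h import *
i=camera_info('wrist'); w=read_camera('wrist'); cv2.imwrite('pics/w9.png',w[...,::-1])
cv2.imwrite('pics/c9.png',cv2.resize(w[130:260,190:330],(560,520),interpolation=2)[...,::-1])
E
```

```text
18.52 p [ 514.6 -135.9   97.2] yaw x 45.07 z [-3.e-04  3.e-04 -1.e+00] j [-0.35  0.04  1.81  0.    1.29  0.43] F [-0.   0.   1.7] T [-0.02 -0.03 -0.01] w 20.1 30.00027447938919
```

View pics/c9.png

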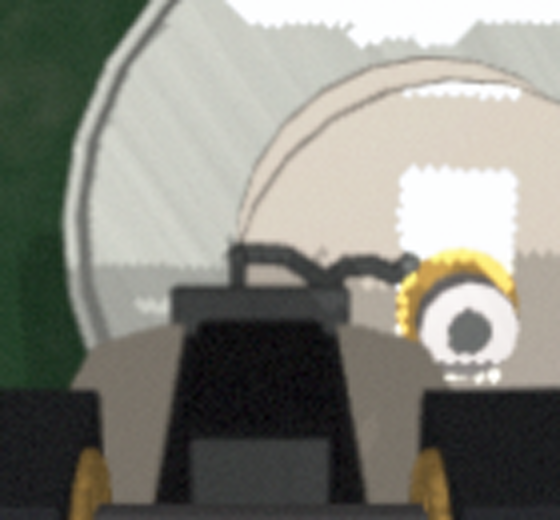

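Request:
jog_arm:
  deltas:
    - {"dx":0.7,"dy":-0.7,"dz":0.2,"wx":0,"wy":0,"wz":0,"fingers":1}
    - {"dx":0.7,"dy":-0.7,"dz":0,"wx":0,"wy":0,"wz":0,"fingers":1}
    - {"dx":0.7,"dy":-0.7,"dz":0,"wx":0,"wy":0,"wz":0,"fingers":1}
    - {"dx":0.7,"dy":-0.7,"dz":0,"wx":0,"wy":0,"wz":0,"fingers":1}
    - {"dx":0.7,"dy":-0.7,"dz":0,"wx":0,"wy":0,"wz":0,"fingers":1}
    - {"dx":0.2,"dy":-0.2,"dz":0,"wx":0,"wy":0,"wz":0,"fingers":1}
    - {"dx":0,"dy":0,"dz":0,"wx":0,"wy":0,"wz":0,"fingers":1}
    - {"dx":0,"dy":0,"dz":0,"wx":0,"wy":0,"wz":0,"fingers":1}
    - {"dx":0,"dy":0,"dz":1,"wx":0,"wy":0,"wz":0,"fingers":1}
    - {"dx":0,"dy":0,"dz":1,"wx":0,"wy":0,"wz":0,"fingers":1}
    - {"dx":0,"dy":0,"dz":0,"wx":0,"wy":0,"wz":0,"fingers":1}
  force: 30

```text
clock: 19.48
position: [0.5185, -0.1398, 0.0997]
orientation: [0.924, 0.383, 0.0, 0.0]
ft_force: [-1.2, -0.8, -1.1]
grip_width: 0.02
grasp_force: 30.0
```

```bash
python3 st.py; python3 - <<'E'
from h import *
i=camera_info('wrist');p=status.get_obs()['position'];w=read_camera('wrist'); cv2.imwrite('pics/w10.png',w[...,::-1])
# bar column: dark vertical run left of flange rows
for r in range(183,204,3): print(r,w[r,238:278,:].mean(1).astype(int)[::1])
E
```

```text
19.48 p [ 518.5 -139.8   99.7] yaw x 45.07 z [ 2.e-04 -1.e-04 -1.e+00] j [-0.36  0.05  1.8  -0.    1.3   0.43] F [-1.2 -0.8 -1.1] T [-0.08 -0.01  0.05] w 20.0 29.99992847442627
183 [201 203 201 201 194 192 173 181 203 210 211 210 210 209 208 210 210 211
 211 211 211 210 210 212 210 209 210 210 208 209 210 211 211 209 211 209
 210 210 211 209]
186 [200 201 200 200 184 168 182 204 211 210 210 208 212 211 210 211 210 210
 211 209 211 210 213 210 211 210 210 210 210 210 210 211 210 210 209 210
 212 212 208 208]
189 [200 196 171 153 130 133 159 170 173 172 174 184 188 185 185 184 199 208
 208 210 210 209 209 210 209 209 211 210 210 210 209 210 208 210 210 209
 210 208 209 210]
192 [194 132  78  66  60  55  65  76  77  77  77  77  76  74  74  74  73  73
  92 125 165 196 195 204 208 207 197 203 205 204 181 170 170 171 171 163
 161 163 182 201]
195 [185 135  77  64  62  77 129 133 130 129 128 116 109 109 106  85  66  60
  64  61  62  59  64  89 127 135 125  99  69  59  61  66  74  76  77  79
  78  78  73  72]
198 [160 132  84  62  65  91 152 167 169 170 170 167 167 168 168 168 167 154
 136 103  77  62  61  62  64  61  60  60  60  62  67  90 123 131 132 136
 136 114  90  74]
201 [ 98  87  58  53  51  65  93 103 104 103 103 103 105 103 105 105 103 103
 103 104 104  96  83  57  50  49  51  52  62  91 103 104 104 104 104 106
 103 106 126 158]
```

Request:
jog_arm:
  deltas:
    - {"dx":0,"dy":0,"dz":1.5,"wx":0,"wy":0,"wz":0,"fingers":1}
    - {"dx":0,"dy":0,"dz":2,"wx":0,"wy":0,"wz":0,"fingers":1}
    - {"dx":0,"dy":0,"dz":3,"wx":0,"wy":0,"wz":0,"fingers":1}
    - {"dx":0,"dy":0,"dz":6,"wx":0,"wy":0,"wz":0,"fingers":1}
    - {"dx":0,"dy":0,"dz":15,"wx":0,"wy":0,"wz":0,"fingers":1}
    - {"dx":0,"dy":0,"dz":25,"wx":0,"wy":0,"wz":0,"fingers":1}
    - {"dx":0,"dy":0,"dz":15,"wx":0,"wy":0,"wz":0,"fingers":1}
  force: 30

```text
clock: 20.12
position: [0.519, -0.14, 0.1695]
orientation: [0.924, 0.383, 0.001, 0.001]
ft_force: [0.4, -0.3, -0.8]
grip_width: 0.0195
grasp_force: 30.0
```

```bash
python3 st.py; python3 - <<'E'
from h import *
i=camera_info('wrist');w=read_camera('wrist'); cv2.imwrite('pics/w11.png',w[...,::-1])
for q,z in (('clip_loop',.0612),('clip_centre',.058),('clip_mouth',.058),('spindle_shaft',.07)):
    for d in finder.look_for(q,'wrist')[:1]: print(q,np.round(d['uv']),d['conf'],np.round(at_z(i,d['uv'],z,True)*1e3,1))
E
```

```text
20.12 p [ 519.  -140.   169.5] yaw x 45.07 z [ 1.5e-03 -6.0e-04 -1.0e+00] j [-0.36 -0.01  1.73  0.    1.43  0.43] F [ 0.4 -0.3 -0.8] T [-0.01 -0.04 -0.02] w 19.5 29.9998077750206
clip_loop [261. 188.] 0.68 [ 519.1 -148.2   61.2]
clip_centre [258. 178.] 0.76 [ 523.  -139.7   58. ]
clip_mouth [396. 107.] 0.68 [ 671.8 -185.1   58. ]
spindle_shaft [289. 160.] 0.75 [ 556.8 -145.2   70. ]
```

Request:
jog_arm:
  deltas:
    - {"dx":-20,"dy":0,"dz":15,"wx":0,"wy":0,"wz":0,"fingers":1}
    - {"dx":-30,"dy":0,"dz":15,"wx":0,"wy":0,"wz":0,"fingers":1}
    - {"dx":-20,"dy":0,"dz":0,"wx":0,"wy":0,"wz":0,"fingers":1}
    - {"dx":0,"dy":0,"dz":0,"wx":0,"wy":0,"wz":0,"fingers":1}
  force: 30

```text
clock: 20.7
position: [0.4456, -0.1396, 0.196]
orientation: [0.924, 0.383, -0.001, -0.001]
ft_force: [-1.1, -0.4, -0.3]
grip_width: 0.0197
grasp_force: 30.0
```

```bash
python3 st.py; python3 - <<'E'
from h import *
i=camera_info('wrist');w=read_camera('wrist'); cv2.imwrite('pics/w12.png',w[...,::-1])
for q,z in (('clip_loop',.0612),('clip_centre',.058),('clip_mouth',.058),('spindle_shaft',.07)):
    for d in finder.look_for(q,'wrist')[:1]: print(q,np.round(d['uv']),d['conf'],np.round(at_z(i,d['uv'],z,True)*1e3,1))
g=cv2.cvtColor(w,cv2.COLOR_RGB2GRAY)
# dark pixels on roller disc, rectified to 1mm grid at z=.058
N=70; G=np.zeros((N,N),np.uint8)
for a in range(N):
    for b in range(N):
        P=[.5388-.050+ (N-1-a)*.0012+0.0, -.1624+.055-b*.0012,.058]   # rows: x decreasing, cols: y decreasing
        u=proj(i,P,True); 
        if 0<=u[0]<511 and 0<=u[1]<383: G[a,b]=cv2.getRectSubPix(g,(1,1),(float(u[0]),float(u[1])))[0,0]
for r in G[::2]: print(''.join('#' if v<90 else ('+' if v<150 else '.') for v in r))
E
```

```text
20.7 p [ 445.6 -139.6  196. ] yaw x 45.04 z [-2.4e-03  5.0e-04 -1.0e+00] j [-0.41 -0.22  1.87 -0.    1.5   0.37] F [-1.1 -0.4 -0.3] T [-0.05  0.05  0.  ] w 19.7 29.999532401561737
clip_loop [308. 121.] 0.83 [ 523.1 -136.5   61.2]
clip_centre [308. 125.] 0.87 [ 520.8 -139.8   58. ]
clip_mouth [305. 136.] 0.85 [ 510.6 -146.6   58. ]
spindle_shaft [322. 126.] 0.91 [ 529.3 -149.1   70. ]
......................................................................
....+++++.............................................................
....++++++............................................................
....+++++.............................................................
......................................................................
......................................................................
......................................................................
......................................................................
......................................................................
......................................................................
...
[... 1071 characters left out ...]
.....+...++#++.........+###+.................................
...............++...+++##+......+##+..................................
.................++...++###+..++###+..................................
....................+...++#######+....................................
......................++...+###+......................................
.........................++++++++++...................................
..............................+++++++++++++...........................
......................................................................
......................................................................
......................................................................
```

Request:
jog_arm:
  deltas:
    - {"dx":7,"dy":39.5,"dz":-4,"wx":0,"wy":0,"wz":0.1105,"fingers":1}
    - {"dx":7,"dy":39.5,"dz":-4,"wx":0,"wy":0,"wz":0.1105,"fingers":1}
    - {"dx":7,"dy":39.5,"dz":-4,"wx":0,"wy":0,"wz":0.1105,"fingers":1}
    - {"dx":7,"dy":39.5,"dz":-4,"wx":0,"wy":0,"wz":0.1105,"fingers":1}
    - {"dx":7,"dy":39.5,"dz":-4,"wx":0,"wy":0,"wz":0,"fingers":1}
    - {"dx":7,"dy":39.5,"dz":-4,"wx":0,"wy":0,"wz":0,"fingers":1}
    - {"dx":7,"dy":39.5,"dz":-4,"wx":0,"wy":0,"wz":0,"fingers":1}
    - {"dx":0,"dy":0,"dz":0,"wx":0,"wy":0,"wz":0,"fingers":1}
    - {"dx":0,"dy":0,"dz":0,"wx":0,"wy":0,"wz":0,"fingers":1}
    - {"dx":0,"dy":0,"dz":0,"wx":0,"wy":0,"wz":0,"fingers":1}
  force: 30

```text
clock: 21.78
position: [0.4973, 0.1368, 0.1682]
orientation: [0.817, 0.577, -0.001, -0.0]
ft_force: [0.2, -0.9, 0.2]
grip_width: 0.0201
grasp_force: 30.0
```

```bash
python3 st.py
```

```text
21.78 p [497.3 136.8 168.2] yaw x 70.47 z [-1.5e-03 -7.0e-04 -1.0e+00] j [ 0.17 -0.07  1.78 -0.    1.43  0.51] F [ 0.2 -0.9  0.2] T [-0.07 -0.05  0.06] w 20.1 29.999789893627167
```

Request:
jog_arm:
  deltas:
    - {"dx":-0.5,"dy":2,"dz":-15,"wx":0,"wy":0,"wz":0,"fingers":1}
    - {"dx":-0.4,"dy":1.6,"dz":-20,"wx":0,"wy":0,"wz":0,"fingers":1}
    - {"dx":0,"dy":0,"dz":-15,"wx":0,"wy":0,"wz":0,"fingers":1}
    - {"dx":0,"dy":0,"dz":0,"wx":0,"wy":0,"wz":0,"fingers":1}
    - {"dx":0,"dy":0,"dz":0,"wx":0,"wy":0,"wz":0,"fingers":1}
    - {"dx":0,"dy":0,"dz":0,"wx":0,"wy":0,"wz":0,"fingers":1}
  force: 30

```text
clock: 22.28
position: [0.4973, 0.1394, 0.12]
orientation: [0.818, 0.576, 0.0, 0.0]
ft_force: [0.6, 0.0, 0.1]
grip_width: 0.0202
grasp_force: 30.0
```

```bash
python3 st.py
```

```text
22.28 p [497.3 139.4 120. ] yaw x 70.31 z [ 0.0011  0.     -1.    ] j [ 0.17 -0.03  1.83 -0.    1.33  0.52] F [0.6 0.  0.1] T [-0.04 -0.06 -0.  ] w 20.2 29.999837279319763
```

Toe just above the hole; enter gently.

Request:
jog_arm:
  deltas:
    - {"dx":-0.5,"dy":0.8,"dz":-4,"wx":0,"wy":0,"wz":0,"fingers":1}
    - {"dx":0,"dy":0,"dz":-4,"wx":0,"wy":0,"wz":0,"fingers":1}
    - {"dx":0,"dy":0,"dz":-4,"wx":0,"wy":0,"wz":0,"fingers":1}
    - {"dx":0,"dy":0,"dz":-4,"wx":0,"wy":0,"wz":0,"fingers":1}
    - {"dx":0,"dy":0,"dz":-2,"wx":0,"wy":0,"wz":0,"fingers":1}
    - {"dx":0,"dy":0,"dz":0,"wx":0,"wy":0,"wz":0,"fingers":1}
    - {"dx":0,"dy":0,"dz":0,"wx":0,"wy":0,"wz":0,"fingers":1}
  force: 30

```text
clock: 22.87
position: [0.4958, 0.1412, 0.1007]
orientation: [0.817, 0.576, -0.0, -0.0]
ft_force: [0.2, -0.5, -0.6]
grip_width: 0.0199
grasp_force: 30.0
```

Request:
jog_arm:
  deltas:
    - {"dx":0,"dy":0,"dz":-7,"wx":0,"wy":0,"wz":0,"fingers":1}
    - {"dx":0,"dy":0,"dz":-7,"wx":0,"wy":0,"wz":0,"fingers":1}
    - {"dx":0,"dy":0,"dz":-5,"wx":0,"wy":0,"wz":0,"fingers":1}
    - {"dx":0,"dy":0,"dz":-3,"wx":0,"wy":0,"wz":0,"fingers":1}
    - {"dx":0,"dy":0,"dz":0,"wx":0,"wy":0,"wz":0,"fingers":1}
    - {"dx":0,"dy":0,"dz":0,"wx":0,"wy":0,"wz":0,"fingers":1}
  force: 30

```text
clock: 23.37
position: [0.4958, 0.1411, 0.0786]
orientation: [0.817, 0.576, -0.0, -0.0]
ft_force: [0.0, -0.2, -0.4]
grip_width: 0.0198
grasp_force: 30.0
```

Request:
jog_arm:
  deltas:
    - {"dx":0,"dy":0,"dz":-1,"wx":0,"wy":0,"wz":0,"fingers":1}
    - {"dx":0,"dy":0,"dz":-1,"wx":0,"wy":0,"wz":0,"fingers":1}
    - {"dx":0,"dy":0,"dz":0,"wx":0,"wy":0,"wz":0,"fingers":1}
    - {"dx":0,"dy":0,"dz":0,"wx":0,"wy":0,"wz":0,"fingers":1}
  force: 30

```text
clock: 23.7
position: [0.4961, 0.1411, 0.0771]
orientation: [0.817, 0.576, 0.0, 0.0]
ft_force: [-0.0, 0.1, -1.1]
grip_width: 0.02
grasp_force: 30.0
```

Request:
jog_arm:
  deltas:
    - {"dx":0,"dy":0,"dz":-1,"wx":0,"wy":0,"wz":0,"fingers":1}
    - {"dx":0,"dy":0,"dz":-0.5,"wx":0,"wy":0,"wz":0,"fingers":1}
    - {"dx":0,"dy":0,"dz":0,"wx":0,"wy":0,"wz":0,"fingers":1}
    - {"dx":0,"dy":0,"dz":0,"wx":0,"wy":0,"wz":0,"fingers":1}
  force: 30

```text
clock: 24.03
position: [0.4963, 0.1412, 0.0759]
orientation: [0.817, 0.576, 0.0, 0.0]
ft_force: [-1.2, 0.3, 3.7]
grip_width: 0.0196
grasp_force: 30.0
```

Request:
jog_arm:
  deltas:
    - {"dx":0,"dy":0,"dz":0,"wx":0,"wy":0,"wz":0,"fingers":0.6}
    - {"dx":0,"dy":0,"dz":0,"wx":0,"wy":0,"wz":0,"fingers":0.5}
    - {"dx":0,"dy":0,"dz":0,"wx":0,"wy":0,"wz":0,"fingers":0.4}
    - {"dx":0,"dy":0,"dz":0,"wx":0,"wy":0,"wz":0,"fingers":0.4}
    - {"dx":0,"dy":0,"dz":5,"wx":0,"wy":0,"wz":0,"fingers":0.4}
    - {"dx":0,"dy":0,"dz":20,"wx":0,"wy":0,"wz":0,"fingers":0.4}
    - {"dx":0,"dy":0,"dz":35,"wx":0,"wy":0,"wz":0,"fingers":0.4}
    - {"dx":0,"dy":0,"dz":40,"wx":0,"wy":0,"wz":0,"fingers":0.4}
    - {"dx":-30,"dy":-15,"dz":20,"wx":0,"wy":0,"wz":0,"fingers":0.4}
    - {"dx":-30,"dy":-15,"dz":10,"wx":0,"wy":0,"wz":0,"fingers":0.4}
    - {"dx":0,"dy":0,"dz":0,"wx":0,"wy":0,"wz":0,"fingers":0.4}
    - {"dx":0,"dy":0,"dz":0,"wx":0,"wy":0,"wz":0,"fingers":0.4}
  force: 20

```text
clock: 25.03
position: [0.4362, 0.1109, 0.2072]
orientation: [0.817, 0.576, 0.002, 0.001]
ft_force: [0.3, -0.2, 0.1]
grip_width: 0.0561
grasp_force: 0.0
```

```bash
python3 st.py; python3 - <<'E'
from h import *
for n in ('wrist','top'):
    i=camera_info(n);w=read_camera(n); cv2.imwrite(f'pics/end_{n}.png',w[...,::-1])
    for q,z in (('pick_handle',.11),('pick_flange',.068),('clip_loop',.0612),('clip_centre',.058)):
        for d in finder.look_for(q,n)[:1]: print(n,q,np.round(d['uv'],1),round(d['conf'],2),np.round(at_z(i,d['uv'],z,n=='wrist')*1e3,1))
    if n=='wrist':
        d=finder.cut_out('pick_flange',n)
        for e in d[:1]:
            c=max(cv2.findContours(e['mask'].astype(np.uint8),0,2)[0],key=cv2.contourArea)
            q=[at_z(i,b,.068,True)[:2]*1e3 for b in c[:,0,:]]; r=cv2.minAreaRect(np.float32(q)); print('flange rect',r)
E
```

```text
25.03 p [436.2 110.9 207.2] yaw x 70.36 z [ 3.7e-03  5.0e-04 -1.0e+00] j [ 0.13 -0.29  1.9   0.    1.52  0.48] F [ 0.3 -0.2  0.1] T [-0.03 -0.05  0.  ] w 56.1 0.0
wrist pick_handle [300.7 130.3] 0.84 [491.3 144.8 110. ]
wrist pick_flange [300.2 134.2] 0.7 [494.8 136.3  68. ]
wrist clip_loop [301.  129.1] 0.24 [498.2 140.3  61.2]
flange rect ((497.0942077636719, 138.50230407714844), (28.1291561126709, 32.65086364746094), 71.62214660644531)
top clip_loop [316.9 198.5] 0.44 [ 515.4 -138.2   61.2]
top clip_centre [315.3 197.8] 0.5 [ 517.8 -135.    58. ]
```

```bash
python3 -c "
from cell import robot
print(robot.close_job())"
```

```text
the job is handed in; nothing more can be done
None
```

The clip is off the shaft and lying on the roller, and the pick is back upright and seated in its block. I handed the job in at about 25 s. Clip-to-shaft clearance measured about 16.5 mm against the 15 mm needed. I viewed 12 pictures, over the limit of 10.

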